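Unlatch the filter cover and push it onto its parking ledge

ROBOT

A 6-joint arm with a two-finger parallel gripper is mounted at the origin on a cart in front of the work surface, level with it; the furniture and walls round the work are solid. World frame = base frame: x ahead of the robot, y to its left, z up, the work surface at z = 0. Lengths are in m, angles in degrees, forces in N, time in s.
With the tool pointing down it reaches from about 0.25 to 0.775 m from the base axis. Payload 4 kg.
Tool frame: the origin (TCP) lies at the very end of the fingers, on their centre line; the grasp point (between the pads) lies robot.pinch_z behind it (robot.pinch_z is the distance from the TCP to the grasp point, in m); z points along the fingers, y is the line along which they close (so a half turn about z gives the same grasp; the last joint's range is limited). The gripper opens to 85 mm and grips with 20 to 120 N. Pads are 22 mm wide; open, the fingers measure 114 mm over their backs; the gripper's body (76 mm by 85 mm) begins 54 mm behind the grasp point. The pads swing forward as they close: fully open they stand 13 mm farther back than shut.
Start: joints at [71.385, 4.996, 78.535, -0, 96.463, -5.907], TCP at [0.121, 0.537, 0.231] pointing down, gripper open.
Joint ranges: [-177.83, 177.83], [-43.37, 116.18], [15.69, 146.23], [-61.86, 241.86], [9.47, 152.12], [-147.06, 147.06]. Speed limits (degrees/s): [159.86, 159.86, 180, 180, 180, 180].

INTERFACE

Orientations are given as [roll, pitch, yaw] about the fixed x, y, z axes, in that order (R = Rz(yaw) Ry(pitch) Rx(roll)).
In Python, from plant import get_obs, viewer, workorder, robot gives the robot as it stands. The module is installed in compiled form; this text tells all that it offers.
- The arm moves only by the shell command python3 -m inch 'ROWS' [FORCE]. ROWS is JSON, one flat list of numbers, 7 for each row, row after row: the closure, from 0 (fully open) to 1 (shut), then the shift along the world's x, y, z as a fraction of full scale, then the turn, a rotation vector about the world's x, y, z as a fraction of full scale. A call has 1 to 12 rows; each row is the pose to reach, as a shift and turn from the pose commanded when the call began, turning the shorter way round; what a row does not reach only later rows make up. Full scale, the value 1, is 50 cm for a shift and pi rad for a turn. A row lasts 1/12 s, in which the tool goes at most 41.7 mm and 7.16 degrees, less where a joint would pass 70% of its speed; a pose out of reach is approached as far as the arm can. A call with a number of a shift or a turn outside -1 to 1 is refused whole. A call with a gripper value outside its range is refused whole. The fingers move at their own pace and stop on an object; FORCE is the grip in N (left out, the last holds). Time passes only in rows, so rows that repeat a pose let the fingers close. It gives the time, the measured TCP pose, the force, the opening and the grip force at its end, in the units of the state.
- get_obs(): the state, without advancing time (a new reading comes with each control period).
- viewer.capture(name): name is "scene" or "top" or "wrist"; returns the picture (480x640x3 uint8, red, green, blue); there is no depth.
- viewer.camera_params(name): a dict with "fx", "fy", "cx", "cy" (pixels), "dist" ([k1, k2, p1, p2, k3] as OpenCV has them; the pictures are not rectified), "extrinsics" (4x4, takes a point from camera to world coordinates). Camera axes: x right, y down, z forward; pixel columns grow to the right and rows downward; lengths in m; the calibration is good to about 2 mm. A picture is of the moment at which its call begins: read the wrist's pose just before it. camera_params takes no time and is no camera call; for the wrist camera it gives the pose at the moment of the call.
- workorder.sign_off(): hands the job in; it is judged then, once.
The state is a dict: "time": time; "q": joint angles; "dq": joint speeds; "effort": joint torques, N m; "ee_pos": TCP position; "ee_rot": TCP orientation; "force": force on the tool from outside, world axes, zero at the start; "torque": the same for the moment, N m; "gripper_width": finger opening in m; "grasp_force": force on a finger pad.
Only numpy, scipy, OpenCV 4.12 (cv2) and the standard library are available. Lean on these libraries where they do the work, as an engineer would, in place of code of your own. Each camera call takes 0.05 s, during which the arm holds its last target. There are 200 camera calls.

TASK

Open the filter housing for a filter change: press the snap tab in until the cover springs loose, then push the cover along its rails off its seat until it rests flat on the parking ledge and the filter opening is wholly uncovered. Do it by touch alone, with nothing lifted, and do not touch the filter. Leave the other things on the bench where they are.

Things in the scene. Friction and masses are not known exactly. Their poses are not given: they have to be found in the camera images.
- filter_housing: grey fixed housing, 240 mm (x) x 96 mm (y), screwed down. Origin: centre of its underside, on the bench; z up; the cover slides to its +x. Along x: snap tab -104 to -68 mm, closed cover -60 to +20, parking ledge +20 to +114. The cover bears on ledges 30 mm high between side walls (inner faces y +-41.5, tops 38 mm). A brass stub sticks out at the +x end, two bolts at the rear.
- opening (a point): centre of the filter opening (x -36 to +20, y +-29 mm in the housing), at the level of the cover's underside, 30 mm above the bench; axes as the housing's. Over the closed cover's sides are lips (housing x -60 to +18, reaching in to y +-35.5, tops 40.5 mm) that hold it down.
- ledge (a point): centre of the parking ledge, 30 mm above the bench, at housing x +67 mm; axes as the housing's. At its far end stands an end stop (inner face at housing x +114, top 38 mm). The side walls run on here, but there are no lips.
- tab_top (a point): centre of the top of the snap tab, a dark 36 x 36 mm pad with small ridges (housing x -86, y 0), 44 mm above the bench when up; axes as the housing's. Press straight down. On both sides of it are ejector barrels (housing x -100 to -68, |y| 28 to 40 mm, tops 36 mm).
- snap_tab (a joint): travel of the tab, m: 0 up, 0.009 fully in; spring 2 N to start, 4 N fully in, plus up to 2 N of friction. Its tooth stands in the cover's slot; from about 0.0062 the tooth is below the cover, and spring ejectors move the cover 8 mm to +x, so that it cannot catch again. The tab let go stays partly in, under the cover, and springs back to 0 once the cover is pushed on.
- cover: white loose plate 80 x 80 x 5 mm, 0.09 kg, with a 12 x 28 mm slot near its rear edge and an upright cross rib. Origin: centre of its underside, 30 mm above the bench; axes as the housing's. Origin at housing x -20 mm when closed, about -12 when released, +74 against the end stop; the opening is wholly uncovered from +60. Sliding it takes 1 to 6 N.
- rib (a point): top centre of the rear face of the cover's cross rib: the face to push, towards +x. Rib 50 mm wide (y), 8 mm thick, 16 mm above the plate; the point is 51 mm above the bench, at cover x +14, y 0. Behind it the plate's top (35 mm above the bench) runs 54 mm to the rear edge.
- filter_disc: white filter disc, 46 mm across and 9 mm thick, lying in the opening under the cover, its top 25 mm above the bench; origin: centre of its underside, housing x -10 mm. Not to be touched.
- tee_1: brass tee fitting, 33 x 56 x 16 mm, lying loose beside the housing on its -y side; origin centre of underside. Bystander.
- union_1: brass union fitting, 18 x 56 x 16 mm, lying loose beside the housing on its +y side; origin centre of underside. Bystander.
- septa_tin: round tin, 65 mm across, 26 high; origin centre of underside. Bystander.
- ptfe_tape: small tape roll lying flat, 56 mm across, 14 high; origin centre of underside. Bystander.
- bottle_buffer: white bottle, 58 mm across, 130 high, standing; origin centre of underside. Bystander.
- petri_dish: flat round dish, 87 mm across, 14 high; origin centre of underside. Bystander.
Mind the look-alikes: they are no part of the job. Leave any blue, green or red look-alike of the cover alone.

How it is judged:
By the outcome, as a careful person would: the job done as asked, in the order asked, and still so for the second after the job is handed in, with the robot touching nothing.
It also fails if it takes over 42 s, if anything falls off the work surface, if the arm or the gripper's body presses on something with over 40 N, if the wrist force passes 120 N, or if a joint passes its speed limit or range.

## Working session

There is one attempt and no reset: what is moved stays moved. The work goes in short steps, Python scripts to look and compute and a shell command to move; the robot and the scene stay as the last step left them, time stands still between calls to the robot, and variables do not carry over. Pictures are saved under pics/ and viewed, at most 10 in all, crops included, and the job is handed in when it is done.

```bash
mkdir -p pics; python3 - <<'E'
from plant import get_obs, viewer, robot
import cv2
for n in("top","scene"):
    cv2.imwrite(f"pics/{n}0.png",viewer.capture(n)[:,:,::-1])
    p=viewer.camera_params(n);print(n,p)
print(get_obs(),robot.pinch_z)
E
```

```text
top {'fx': 491.6688258866013, 'fy': 491.6688258866013, 'cx': 332.27882130508607, 'cy': 238.89460937238073, 'dist': array([-0.12234541,  0.        ,  0.        ,  0.        ,  0.        ]), 'extrinsics': array([[ 0.02147624, -0.98409172,  0.17635834,  0.36916927],
       [-0.99976847, -0.02090439,  0.00509997, -0.05920751],
       [-0.00133217, -0.17642704, -0.98431282,  1.09651271],
       [ 0.        ,  0.        ,  0.        ,  1.        ]])}
scene {'fx': 461.9940083022291, 'fy': 461.9940083022291, 'cx': 316.59007388961976, 'cy': 245.15228375871874, 'dist': array([-0.11628809,  0.        ,  0.        ,  0.        ,  0.        ]), 'extrinsics': array([[ 0.81283883, -0.37170221,  0.44847575,  0.18329854],
       [-0.58231329, -0.49964714,  0.64129866, -0.61940023],
       [-0.0142925 , -0.78242584, -0.62257974,  0.62756529],
       [ 0.        ,  0.        ,  0.        ,  1.        ]])}
{'time': 0.1, 'q': array([ 7.13827259e+01,  5.03699162e+00,  7.86184071e+01, -3.41907449e-04,
        9.64624321e+01, -5.90620445e+00]), 'dq': array([ 0.10064463, -0.06256167, -0.2181351 , -0.03985695,  0.03959711,
       -0.04459511]), 'effort': array([ 2.29482932e-03, -3.53015399e+01, -3.14218569e+01, -1.22610313e-04,
        7.95896369e-03,  4.82184362e-06]), 'ee_pos': array([0.12086954, 0.53608594, 0.23021542]), 'ee_rot': array([-1.79882760e+02, -1.17867996e-02,  1.67288880e+02]), 'force': array([-0.02891014,  0.37610523,  0.51596338]), 'torque': array([-0.02100119,  0.01852097,  0.03649136]), 'grasp_force': 0.0, 'gripper_width': 0.08511831293717763} 0.0187
```

View pics/top0.png

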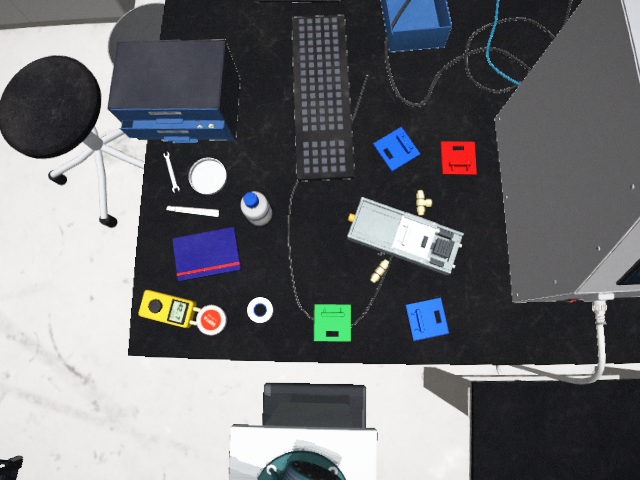

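View pics/scene0.png

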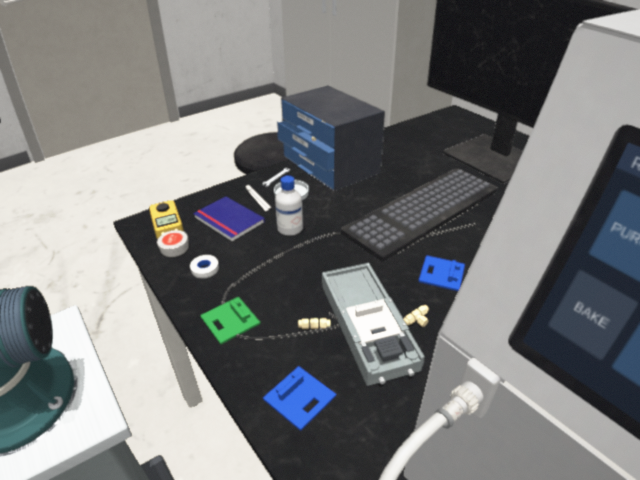

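The top view shows the grey housing at about (405,235), with its brass stub at (350,217), the white cover at (413,234) and the dark tab at (440,247). Housing +x therefore points left and slightly up in the image. Cover look-alikes are blue (397,148), red (459,157), green (332,322) and blue (428,319). Only the white plate in the housing fits, so I'll confirm that in an enlarged crop.

```bash
cat > h.py <<'E'
import numpy as np,cv2
from plant import viewer
def ray(n,px,p=None):
    p=p or viewer.camera_params(n)
    K=np.array([[p['fx'],0,p['cx']],[0,p['fy'],p['cy']],[0,0,1]])
    u=cv2.undistortPoints(np.array(px,float).reshape(-1,1,2),K,np.array(p['dist'])).reshape(-1,2)
    E=p['extrinsics'];return E[:3,3],np.c_[u,np.ones(len(u))]@E[:3,:3].T
def plane(n,px,z,p=None):
    o,d=ray(n,px,p);return o+d*((z-o[2])/d[:,2])[:,None]
def proj(n,P,p=None):
    p=p or viewer.camera_params(n);E=np.linalg.inv(p['extrinsics'])
    K=np.array([[p['fx'],0,p['cx']],[0,p['fy'],p['cy']],[0,0,1]])
    return cv2.projectPoints(np.array(P,float).reshape(-1,1,3),cv2.Rodrigues(E[:3,:3])[0],E[:3,3],K,np.array(p['dist']))[0].reshape(-1,2)
E
python3 - <<'E'
from h import *
a=cv2.imread("pics/top0.png")[185:285,335:475]
b=cv2.imread("pics/scene0.png")[255:395,310:435]
a=cv2.resize(a,None,fx=5,fy=5,interpolation=cv2.INTER_CUBIC)
cv2.imwrite("pics/crop1.png",a)
cv2.imwrite("pics/crop2.png",cv2.resize(b,None,fx=4,fy=4,interpolation=cv2.INTER_CUBIC))
E
```

```text
(no output)
```

View pics/crop1.png

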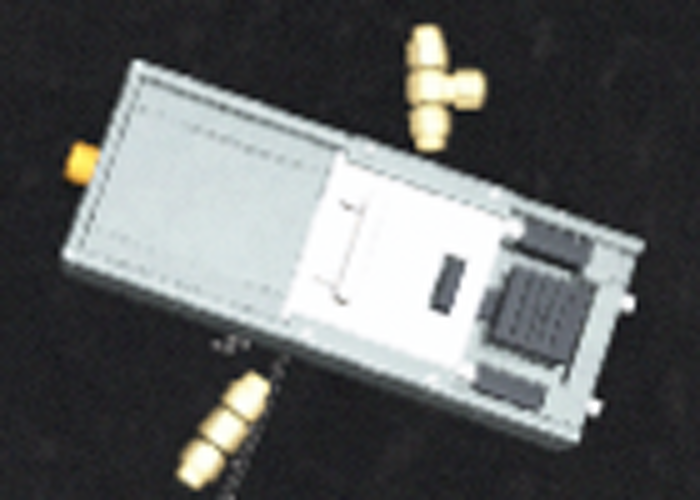

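View pics/crop2.png

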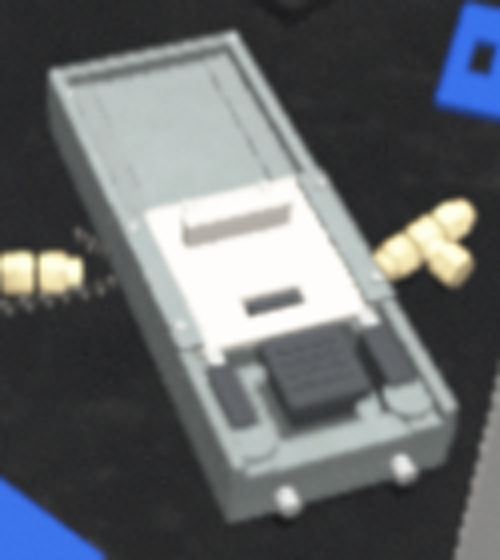

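The crop confirms it: a white plate with rib and slot inside the grey housing. The top-crop rim corners are (138,62), (65,258), (643,243) and (578,445), with the tee on the housing's -y side.

```bash
cat >> h.py <<'E'
def fit(H,W):
    # 2D rigid fit housing->world
    H=np.array(H,float);W=np.array(W)[:,:2];h=H-H.mean(0);w=W-W.mean(0)
    a=np.arctan2((h[:,0]*w[:,1]-h[:,1]*w[:,0]).sum(),(h*w).sum());R=np.array([[np.cos(a),-np.sin(a)],[np.sin(a),np.cos(a)]])
    t=W.mean(0)-R@H.mean(0);return R,t,np.degrees(a),W-(H@R.T+t)
E
python3 - <<'E'
from h import *
H=[[.12,-.048],[.12,.048],[-.12,-.048],[-.12,.048]]
t=np.array([[138,62],[65,258],[643,243],[578,445]])
pt=(t+.5)/5-.5+[335,185]
s=np.array([[237,33],[50,70],[457,405],[232,470]]); ps=(s+.5)/4-.5+[310,255]
for n,p in(("top",pt),("scene",ps)):
    R,o,a,r=fit(H,plane(n,p,.038)); print(n,o,a,(r*1e3).round(1).tolist())
R,o,a,r=fit(H,plane("top",pt,.038))
for n,px,z in(("tab",(548,315),.044),("ribtop",(350,250),.051)):
    q=plane("top",(np.array([px])+.5)/5-.5+[335,185],z)[0,:2];print(n,(R.T@(q-o)*1e3).round(1),q)
print("instr",plane("top",[[497,120],[513,302]],.0),plane("scene",[[440,350],[380,479],[480,230]],0))
E
```

```text
top [ 0.57143075 -0.21500991] 70.95855079518698 [[-1.1, -1.0], [0.3, -1.2], [0.1, 1.3], [0.7, 0.9]]
scene [ 0.57373914 -0.21489811] 70.86353716148582 [[-0.8, -1.0], [0.6, 0.1], [0.6, 1.2], [-0.3, -0.3]]
tab [-87.7  -0.9] [ 0.54364441 -0.2982485 ]
ribtop [3.6 3.5] [ 0.56928604 -0.21042413]
instr [[ 0.86665098 -0.44619117  0.        ]
 [ 0.42967555 -0.46428501  0.        ]] [[ 6.37032499e-01 -3.32845860e-01  0.00000000e+00]
 [ 4.07206883e-01 -4.39480844e-01  1.11022302e-16]
 [ 9.68490237e-01 -1.51267505e-01  0.00000000e+00]]
```

```bash
python3 -m inch '[1,0.42,-0.84,0,0,0,-0.27, 1,0.42,-0.84,0,0,0,-0.27, 1,0.42,-0.84,0,0,0,-0.27, 1,0.42,-0.84,0,0,0,-0.27, 1,0.42,-0.84,0,0,0,-0.27, 1,0.42,-0.84,0,0,0,-0.27, 1,0.42,-0.84,0,0,0,-0.27, 1,0.42,-0.84,0,0,0,-0.27, 1,0.42,-0.84,0,0,0,-0.27, 1,0.42,-0.84,0,0,0,-0.27, 1,0.42,-0.84,0,0,0,-0.27, 1,0.42,-0.84,0,0,0,-0.27]' 30
python3 -c "from plant import get_obs as g;o=g();print(o['ee_pos'],o['ee_rot'],o['q'])"
```

```text
time: 1.1
ee_pos: [0.3324, 0.1118, 0.2309]
ee_rot: [-180.0, 0.2, 118.3]
force: [-0.7, 1.0, -0.0]
gripper_width: -0.0
grasp_force: 0.0
[0.33240096 0.1117833  0.23092815] [-1.79956836e+02  1.59045227e-01  1.18258765e+02] [  9.45377238 -21.34560838 101.64822177  -0.16684833  99.68693829
 -18.83302271]
```

```bash
python3 -m inch '[1,0.427,-0.826,0,0,0,-0.266, 1,0.427,-0.826,0,0,0,-0.266, 1,0.427,-0.826,0,0,0,-0.266, 1,0.427,-0.826,0,0,0,-0.266, 1,0.427,-0.826,-0.2,0,0,-0.266, 1,0.427,-0.826,-0.2,0,0,-0.266, 1,0.427,-0.826,-0.2,0,0,-0.266, 1,0.427,-0.826,-0.2,0,0,-0.266, 1,0.427,-0.826,-0.2,0,0,-0.266, 1,0.427,-0.826,-0.2,0,0,-0.266, 1,0.427,-0.826,-0.2,0,0,-0.266, 1,0.427,-0.826,-0.2,0,0,-0.266]'
python3 -m inch '[1,0,0,0,0,0,0,1,0,0,0,0,0,0,1,0,0,0,0,0,0]'
python3 - <<'E'
from h import *
p=viewer.camera_params("wrist");cv2.imwrite("pics/w1.png",viewer.capture("wrist")[:,:,::-1])
np.save("w1.npy",p,allow_pickle=True)
o=np.array([.5725,-.215]);a=np.radians(70.9);R=np.array([[np.cos(a),-np.sin(a)],[np.sin(a),np.cos(a)]])
for n,h,z in(("tab",[[-.104,-.018],[-.104,.018],[-.068,-.018],[-.068,.018]],.044),("rim",[[-.12,-.048],[-.12,.048]],.038),("tcp",[[-.086,0]],.044)):
    print(n,proj("wrist",np.c_[np.array(h)@R.T+o,np.full(len(h),z)],p).round(0).tolist())
E
```

```text
time: 2.1
ee_pos: [0.5444, -0.2997, 0.1279]
ee_rot: [-179.8, 0.0, 70.7]
force: [0.4, 0.2, -0.2]
gripper_width: 0.0003
grasp_force: 0.0
time: 2.35
ee_pos: [0.5442, -0.2958, 0.131]
ee_rot: [-179.9, -0.0, 70.8]
force: [-1.1, -0.0, -1.0]
gripper_width: -0.0002
grasp_force: 0.0
tab [[350.0, 276.0], [296.0, 276.0], [351.0, 224.0], [294.0, 224.0]]
rim [[392.0, 294.0], [254.0, 294.0]]
tcp [[323.0, 251.0]]
```

View pics/w1.png

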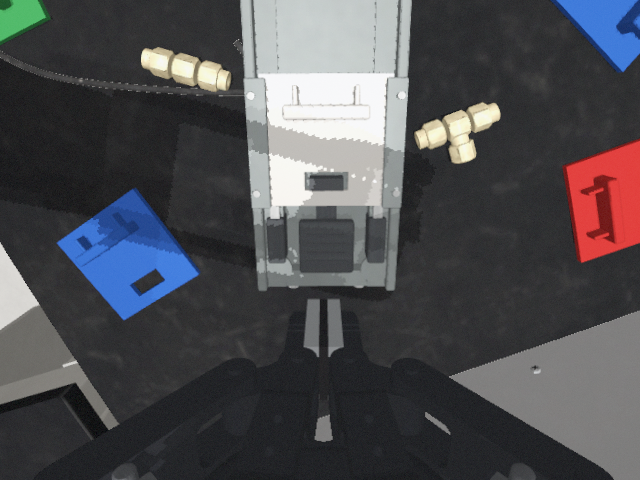

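The wrist view shows the tab at (300–353, 219–272), about 2 mm towards housing +x and -y of my estimate. I'll shift by that and press.

```bash
python3 -m inch '[1,0.005,0.0024,-0.1,0,0,0, 1,0.005,0.0024,-0.16,0,0,0, 1,0.005,0.0024,-0.16,0,0,0, 1,0.005,0.0024,-0.165,0,0,0, 1,0.005,0.0024,-0.17,0,0,0, 1,0.005,0.0024,-0.174,0,0,0, 1,0.005,0.0024,-0.178,0,0,0, 1,0.005,0.0024,-0.181,0,0,0, 1,0.005,0.0024,-0.181,0,0,0, 1,0.005,0.0024,-0.181,0,0,0]'
```

```text
time: 3.23
ee_pos: [0.5483, -0.296, 0.0429]
ee_rot: [179.8, 0.0, 70.8]
force: [0.3, -0.3, 4.3]
gripper_width: 0.0003
grasp_force: 2.3
```

```bash
python3 -m inch '[1,0,0,-0.003,0,0,0, 1,0,0,-0.006,0,0,0, 1,0,0,-0.009,0,0,0,1,0,0,-0.009,0,0,0,1,0,0,-0.009,0,0,0]'; python3 -m inch '[1,0,0,-0.002,0,0,0, 1,0,0,-0.004,0,0,0, 1,0,0,-0.004,0,0,0,1,0,0,-0.004,0,0,0]'
python3 - <<'E'
from h import *
cv2.imwrite("pics/w2.png",viewer.capture("wrist")[:,:,::-1])
E
```

```text
time: 3.65
ee_pos: [0.5472, -0.2955, 0.0363]
ee_rot: [180.0, 0.0, 70.8]
force: [1.9, -0.4, 3.2]
gripper_width: 0.0001
grasp_force: 1.7
time: 3.98
ee_pos: [0.5473, -0.2955, 0.0351]
ee_rot: [179.9, 0.0, 70.8]
force: [0.6, -1.3, 5.6]
gripper_width: 0.0002
grasp_force: 3.0
```

View pics/w2.png

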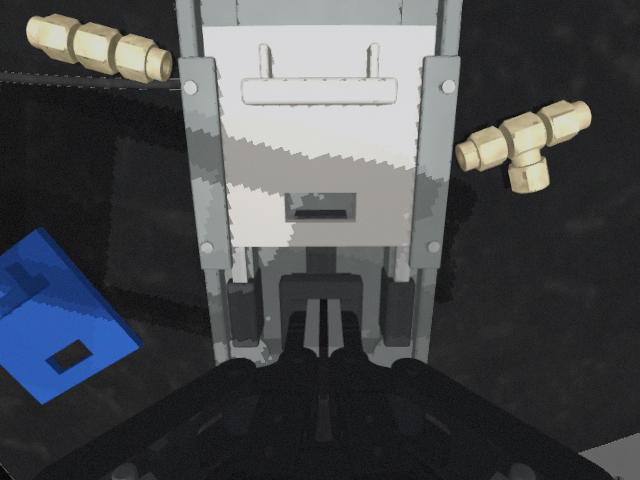

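The cover has sprung loose: its rear edge at row 246 is about 8 mm forward of the lip end at row 268, and the ejector pins are out. Next I lift off, move behind the rib and lower.

```bash
python3 -m inch '[1,0,0,0.04,0,0,0, 1,0,0,0.08,0,0,0, 1,0,0,0.08,0,0,0, 1,0.0229,0.066,0.08,0,0,0, 1,0.0458,0.132,0.08,0,0,0, 1,0.0458,0.132,0.08,0,0,0, 1,0.0458,0.132,0.08,0,0,0,1,0.0458,0.132,0.05,0,0,0, 1,0.0458,0.132,0.03,0,0,0, 1,0.0458,0.132,0.018,0,0,0, 1,0.0458,0.132,0.015,0,0,0, 1,0.0458,0.132,0.015,0,0,0]'
python3 -m inch '[1,0,0,0,0,0,0,1,0,0,0,0,0,0]'
python3 - <<'E'
from h import *
cv2.imwrite("pics/w3.png",viewer.capture("wrist")[:,:,::-1])
E
```

```text
time: 5.03
ee_pos: [0.5688, -0.2295, 0.0403]
ee_rot: [-179.8, -0.0, 70.8]
force: [0.4, -0.7, -0.2]
gripper_width: -0.0001
grasp_force: 0.0
time: 5.2
ee_pos: [0.5702, -0.2297, 0.0425]
ee_rot: [179.9, 0.0, 70.8]
force: [-0.0, 0.1, -0.1]
gripper_width: -0.0001
grasp_force: 0.0
```

View pics/w3.png

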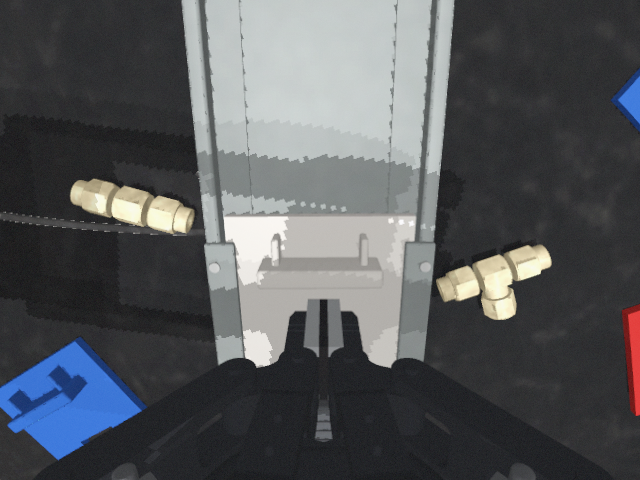

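Fingers sit behind the rib (rib 258–383, row 287) and are centred, with no contact force. Now I push along +x.

```bash
python3 -m inch '[1,0.0033,0.0095,0,0,0,0, 1,0.0065,0.0189,0,0,0,0, 1,0.0098,0.0284,0,0,0,0, 1,0.0131,0.0378,0,0,0,0, 1,0.0164,0.0473,0,0,0,0, 1,0.0196,0.0567,0,0,0,0, 1,0.0229,0.0662,0,0,0,0, 1,0.0262,0.0756,0,0,0,0, 1,0.0294,0.0851,0,0,0,0, 1,0.0327,0.0945,0,0,0,0, 1,0.036,0.104,0,0,0,0, 1,0.0392,0.1134,0,0,0,0]'
python3 -m inch '[1,0.0033,0.0095,0,0,0,0, 1,0.0065,0.0189,0,0,0,0, 1,0.0098,0.0284,0,0,0,0, 1,0.0118,0.034,0,0,0,0, 1,0.0131,0.0378,0,0,0,0, 1,0.0131,0.0378,0,0,0,0]'
python3 - <<'E'
from h import *
cv2.imwrite("pics/w4.png",viewer.capture("wrist")[:,:,::-1])
E
```

```text
time: 6.25
ee_pos: [0.5896, -0.172, 0.0418]
ee_rot: [-180.0, -0.0, 70.8]
force: [0.2, -1.6, 0.3]
gripper_width: 0.0
grasp_force: 0.5
time: 6.75
ee_pos: [0.5962, -0.153, 0.0417]
ee_rot: [-180.0, -0.0, 70.8]
force: [-0.0, -0.5, -0.3]
gripper_width: -0.0002
grasp_force: 0.0
```

View pics/w4.png

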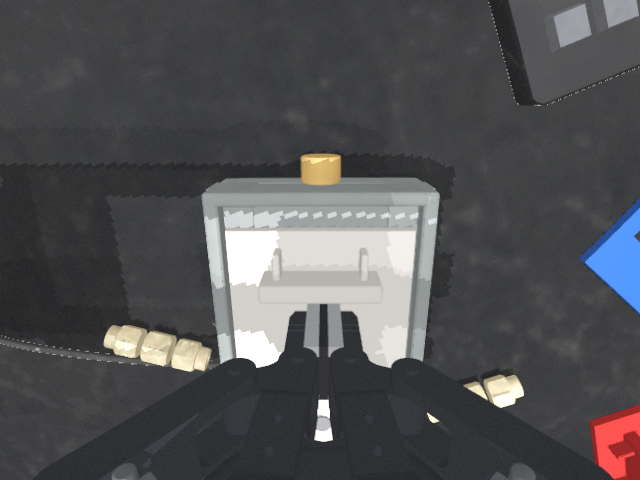

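The cover's front edge (row 230) is about 9 mm short of the end stop (row 207), so the cover is at about +65. I'll push 4 mm more for margin, then back off and rise.

```bash
python3 -m inch '[1,0.0013,0.0038,0,0,0,0, 1,0.0026,0.0076,0,0,0,0, 1,0.0026,0.0076,0,0,0,0,1,0.0026,0.0076,0,0,0,0]'
python3 -m inch '[1,-0.0033,-0.0095,0,0,0,0, 1,-0.0065,-0.0189,0,0,0,0, 1,-0.0065,-0.0189,0,0,0,0, 1,-0.0065,-0.0189,0.06,0,0,0, 1,-0.0065,-0.0189,0.14,0,0,0, 1,-0.0065,-0.0189,0.22,0,0,0, 1,-0.0065,-0.0189,0.3,0,0,0, 1,-0.1065,-0.0189,0.34,0,0,0, 1,-0.19,-0.0189,0.36,0,0,0, 1,-0.3,-0.0189,0.36,0,0,0, 1,-0.3,-0.0189,0.36,0,0,0, 1,-0.3,-0.0189,0.36,0,0,0]'
python3 -m inch '[1,0,0,0,0,0,0,1,0,0,0,0,0,0]'
python3 - <<'E'
from h import *
im=viewer.capture("top")[:,:,::-1]
cv2.imwrite("pics/crop5.png",cv2.resize(im[185:285,335:475],None,fx=5,fy=5,interpolation=cv2.INTER_CUBIC))
E
```

```text
time: 7.13
ee_pos: [0.5974, -0.1497, 0.0418]
ee_rot: [-180.0, -0.0, 70.8]
force: [-0.0, -0.8, 0.2]
gripper_width: -0.0001
grasp_force: 0.0
time: 8.13
ee_pos: [0.4436, -0.1593, 0.2231]
ee_rot: [180.0, 0.1, 70.7]
force: [1.1, 0.8, -0.4]
gripper_width: -0.0003
grasp_force: 0.0
time: 8.3
ee_pos: [0.4478, -0.1595, 0.2221]
ee_rot: [179.9, -0.0, 70.8]
force: [-0.3, 0.6, 0.9]
gripper_width: 0.0001
grasp_force: 0.0
```

View pics/crop5.png

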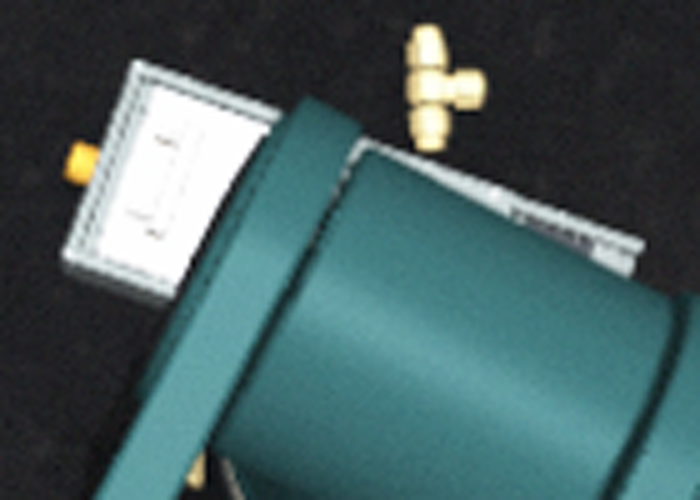

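The cover is on the ledge near the stop (front edge about (150,80)–(95,255)), but the arm hides the opening. I'll clear it and look again.

```bash
python3 -m inch '[1,-0.14,0.5,0.05,0,0,0,1,-0.14,0.5,0.05,0,0,0,1,-0.14,0.5,0.05,0,0,0,1,-0.14,0.5,0.05,0,0,0,1,-0.14,0.5,0.05,0,0,0,1,-0.14,0.5,0.05,0,0,0,1,-0.14,0.5,0.05,0,0,0,1,-0.14,0.5,0.05,0,0,0,1,-0.14,0.5,0.05,0,0,0,1,-0.14,0.5,0.05,0,0,0]'
python3 - <<'E'
from h import *
im=viewer.capture("top")[:,:,::-1]
cv2.imwrite("pics/crop6.png",cv2.resize(im[185:285,335:475],None,fx=5,fy=5,interpolation=cv2.INTER_CUBIC))
E
```

```text
time: 9.18
ee_pos: [0.378, 0.0902, 0.2464]
ee_rot: [-180.0, 0.1, 70.8]
force: [0.1, 0.3, -0.4]
gripper_width: 0.0001
grasp_force: 0.0
```

View pics/crop6.png

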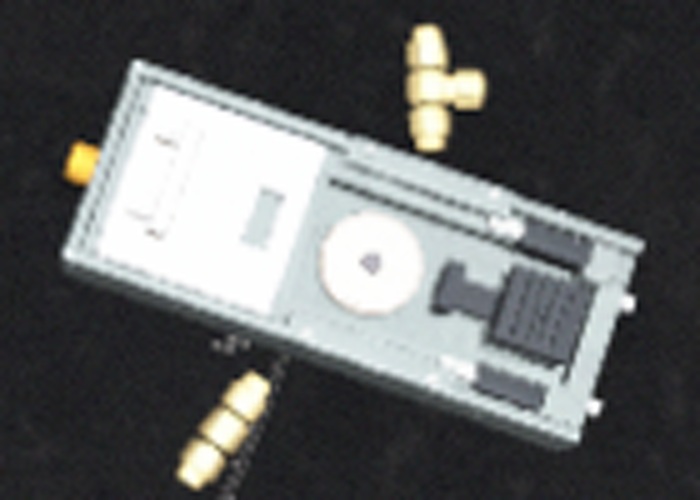

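The disc is fully visible at (371,262), the tab is back up, and the fittings haven't moved. I'll check where the cover's rear edge is.

```bash
python3 - <<'E'
from h import *
a=np.radians(70.9);R=np.array([[np.cos(a),-np.sin(a)],[np.sin(a),np.cos(a)]]);o=np.array([.5714,-.215])
c=np.array([[325,155],[275,318],[150,82],[98,250]])
q=plane("top",(c+.5)/5-.5+[335,185],.035)[:,:2]
print(((q-o)@R*1e3).round(1))
E
```

```text
[[ 26.7 -36.9]
 [ 23.6  40. ]
 [110.8 -41.2]
 [106.6  38.4]]
```

The rear edge is at housing x of about +25, past the opening's end at +20, which puts the cover at about +67. I'm handing the job in.

```bash
python3 -c "from plant import workorder;print(workorder.sign_off())"
```

```text
the job is handed in; nothing more can be done
None
```

I pressed the snap tab until the cover sprang loose, then pushed the cover onto the parking ledge (about +67 mm); the filter opening is fully uncovered, I saw no contact with the filter or the loose fittings, and the job is handed in.

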